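Cover the sample dish and start the shaker

ROBOT

A 6-joint arm with a two-finger parallel gripper is mounted at the origin on the work surface. World frame = base frame: x ahead of the robot, y to its left, z up, the work surface at z = 0. Lengths are in m, angles in rad, forces in N, time in s.
With the tool pointing down it reaches from about 0.35 to 0.875 m from the base axis. Payload 4.2 kg.
Tool frame: the origin (TCP) lies between the finger pads; the fingertips stand 19 mm ahead of it and the grasp point (between the pads) is the TCP; z points along the fingers, x is the direction in which the jaws open and shut, and the axes are right-handed (so a half turn about z gives the same grasp; the last joint's range is limited). The gripper opens to 85 mm and grips with 20 to 120 N. Pads are 22 mm wide; open, the fingers measure 114 mm over their backs; the gripper's body (76 mm by 85 mm) begins 54 mm behind the grasp point. The pads swing forward as they close: fully open they stand 13 mm farther back than shut.
Start: joints at [-0.971, 0.385, 0.008, 0, -1.194, -0.259], TCP at [0.209, -0.589, 0.25] pointing down, gripper open.
Joint ranges: [-3.14, 3.14], [-1.21, 2.06], [-1.07, 1.41], [-3.16, 2.05], [-2.99, -0.16], [-3.1, 3.1]. Speed limits (rad/s): [2.79, 2.79, 3.14, 3.14, 3.14, 3.14].

INTERFACE

Orientations are given as a rotation vector (axis times angle).
In Python, from workcell import * gives the robot as it stands.
- The arm moves only by the tool carry_out, never from a script. Its arguments are lists of equal length, an entry for each row: "grip": the finger opening in cm, from 0 to 8.54; "translation": the shift along the tool's x, y, z in cm, a list of three; "delta_rot": the turn, a rotation vector about the tool's x, y, z in rad, a list of three. A call has 1 to 5 rows; each row is the pose to reach, as a shift and turn from the pose measured when the call began, along the tool's axes at that moment; what a row does not reach only later rows make up. A row lasts 1/10 s, in which the tool goes at most 50 mm and 8.59 degrees, less where a joint would pass 70% of its speed; a pose out of reach is approached as far as the arm can. A call with a gripper value outside its range is refused whole. The fingers move at their own pace and stop on an object; the grip force is fixed at half the most. Time passes only in rows, so rows that repeat a pose let the fingers close. It gives the time, the measured TCP pose, the force and the opening at its end, in the units of the state.
- get_state(): the state, without advancing time (a new reading comes with each control period).
- snapshot(name): name is "side" or "top" or "wrist"; returns a dict with "frame" (420x560x3 uint8, red, green, blue), "vfov" (degrees; the focal length in pixels is half the picture's height over the tangent of half this angle, whatever the lens; pixels are square), "cx", "cy" (the principal point, pixels), "pose" (4x4, takes a point from camera to world coordinates). Camera axes: x right, y down, z forward; pixel columns grow to the right and rows downward; lengths in m; the calibration is good to about 2 mm. A picture is of the moment at which its call begins. There is no depth.
- job_done(): hands the job in, once; it reports no verdict.
Trained networks look in the newest picture that a camera, given by its name, has taken for a name from the list of things; names that differ only in an ending like _2 or _b are one class to them, and where a whole thing is asked for, a point or a joint stands for the part that bears it (a point fixed in the world has none). Each returns a list of dicts, best first, with "confidence" (0 to 1); they miss things now and then, are a little off and sometimes report something else, mostly with a low value. They report only what shows in the picture. A call takes as long as a camera call. They do not tell look-alikes from the thing itself.
- spot_in(camera, target): "at" ([column, row] in pixels, amid what is visible of it).
- silhouettes(camera, target): "region" (420x560 bool, what is visible of it) and "at" ([column, row] in pixels, amid what is visible of it).
The state is a dict: "time_s": time; "joints": joint angles; "joint_velocities": joint speeds; "effort": joint torques, N m; "position": TCP position; "tcp_rot": TCP orientation; "contact_force": force on the tool from outside, world axes, zero at the start; "ft_torque": the same for the moment, N m; "finger_gap": finger opening in m.
Only numpy, scipy, OpenCV 4.12 (cv2) and the standard library are available. Lean on these libraries where they do the work, as an engineer would, in place of code of your own. Each camera call takes 0.05 s, during which the arm holds its last target.

TASK

Set the oblong lid squarely on the open dish on the shaker, so that it drops fully home with its edges flush all round; set it down, do not drop it. Let go of it, then press the shaker's start button fully down and let it come up again. Do not knock over the small vial.

Things in the scene. Friction and masses are not known exactly. Their poses are not given: they have to be found in the camera images.
- lid_handle (a point): centre of the oblong lid's black handle: an arch whose straight bar is 16 mm wide (lid's x), 80 mm long (lid's y), 14 mm high, on two posts 34 mm either side of the middle. Over the lid's centre, 26 mm above the plate's top, 32 mm above the plate's underside, 37 mm above the bench at the start. z up. The lid is the same after a half turn.
- lid_plate (a point): centre of the underside of the oblong lid's plate, the face that meets the dish's rim: steel plate 100 mm (x) by 150 mm (y) by 6 mm; below it a raised panel 81 x 131 mm, 5 mm deep, goes inside the dish with 4.5 mm of play each side. The loose lid, about 0.2 kg, lies flat on the bench, panel down.
- round_handle (a point): centre of the handle bar of another lid, round, 124 mm in diameter, with the same handle, which does not fit this dish; it lies flat on the bench. Handle bar centre 37 mm above the bench, z up.
- dish_rim (a point): centre of the open mouth of the oblong steel dish on the shaker, at rim height, 105 mm above the bench. Fixed; 100 mm (x) by 150 mm (y) outside like the lid, walls 5 mm thick, 42 mm high. The lid's x goes along the dish's x, either way round. z up. With the lid fully home, lid_handle is 32 mm straight above this point.
- shaker: the fixed grey shaker that carries the dish and the button, 190 mm (x) by 300 mm (y), its top 55 mm above the bench; origin at the centre of its underside; its axes are parallel to the dish's.
- start (a joint): travel of the start button: 0 up, 0.006 m fully down; springs back; fully down takes 5 N.
- start_top (a point): centre of the top face of the round white button (32 mm across), on the shaker's top beside the dish; pressed straight down by 6 mm. It lies 153 mm from the dish's centre along the dish's -y and 30 mm along its -x.
- vial_center (a point): centre of a small amber vial, 30 mm across and 62 mm high, standing on the bench between the lids and the shaker; z up.
Not all that is in view belongs to the job. What is shaped like the part that bears lid_handle but green or yellow is not meant.

How it is judged:
By the outcome, as a careful person would: the job done as asked, in the order asked, and still so for the second after the job is handed in, with the robot touching nothing.
It also fails if it takes over 45 s, if anything falls off the work surface, if the arm or the gripper's body presses on something with over 40 N, if the wrist force passes 120 N, or if a joint passes its speed limit or range.

## Working session

There is one attempt and no reset: what is moved stays moved. The work goes in short steps, Python scripts to look and compute and a tool call to move; the robot and the scene stay as the last step left them, time stands still between calls to the robot, and variables do not carry over. Pictures are saved under pics/ and viewed, and the job is handed in when it is done.

Besides the shell and the picture viewer there is one more tool, called after "Emit:" as name(argument=value, ...) on one line, values as JSON. carry_out: Moves the arm, as the interface text tells. Its arguments: {"type":"object","properties":{"grip":{"type":"array","items":{"type":"number"}},"translation":{"type":"array","items":{"type":"array","items":{"type":"number"}}},"delta_rot":{"type":"array","items":{"type":"array","items":{"type":"number"}}}},"required":["grip","translation","delta_rot"]}

```bash
mkdir -p pics; ls; python3 - <<'E'
from workcell import *
import cv2
s=get_state()
for k in s: print(k,s[k])
for n in ["side","top","wrist"]:
    p=snapshot(n); cv2.imwrite(f"pics/a_{n}.png",p["frame"][:,:,::-1]); print(n,p["vfov"],p["cx"],p["cy"],p["pose"])
    for t in ["lid_handle","round_handle","lid_plate","dish_rim","start_top","vial_center","shaker"]:
        print(n,t,[(d["confidence"],d["at"]) for d in spot_in(n,t)][:5])
E
```

```text
pics
time_s 0.0
joints [-9.71400211e-01  3.85517414e-01  6.59825310e-03 -5.19760952e-04
 -1.19401136e+00 -2.58572103e-01]
joint_velocities [-5.92558827e-05  7.80368908e-04  4.03263140e-05 -2.73019234e-04
  3.20468214e-04 -2.30527822e-03]
effort [ 1.55040085e-03 -3.92290378e+01  1.88398844e+01  4.18625504e+00
 -4.73351523e-03  4.24744783e-06]
position [ 0.20872962 -0.58851718  0.24923131]
tcp_rot [-1.81172199e+00 -2.56432446e+00 -1.87975948e-03]
contact_force [-0.1914048  -0.41917566 -0.90421221]
ft_torque [-0.000464    0.01496625  0.00566157]
finger_gap 0.08499031380790435
side 51.63640852870099 277.1028093566151 213.4541340602141 [[-0.88693572 -0.22264841  0.40468841  0.00778758]
 [-0.46183034  0.41305905 -0.78491717  0.98715711]
 [ 0.00760035 -0.88306846 -0.46918262  0.61750618]
 [ 0.          0.          0.          1.        ]]
side lid_handle [(0.91, [192.2, 247.6]), (0.8, [219.2, 394.5]), (0.79, [322.5, 320.9]), (0.61, [201.6, 310.7])]
side round_handle [(0.74, [264.0, 264.9])]
side lid_plate [(0.95, [191.9, 243.7]), (0.77, [200.5, 310.6]), (0.66, [220.9, 398.4]), (0.57, [323.2
[... 594 characters left out ...]
, 145.4]), (0.62, [191.4, 199.9]), (0.6, [135.9, 256.3]), (0.56, [218.0, 280.9])]
top dish_rim [(0.55, [383.5, 179.9])]
top start_top [(0.45, [422.7, 191.1])]
top vial_center [(0.54, [302.4, 177.4])]
top shaker [(0.9, [380.8, 179.8])]
wrist 60.55088461082722 284.70020612229143 213.52112469906115 [[-3.34568351e-01  9.08559212e-01  2.50168296e-01  1.44554029e-01]
 [ 9.42371481e-01  3.22536426e-01  8.89170668e-02 -6.12537262e-01]
 [ 9.80321293e-05  2.65500304e-01 -9.64110771e-01  3.74229416e-01]
 [ 0.00000000e+00  0.00000000e+00  0.00000000e+00  1.00000000e+00]]
wrist lid_handle []
wrist round_handle []
wrist lid_plate []
wrist dish_rim []
wrist start_top []
wrist vial_center []
wrist shaker []
```

View pics/a_top.png

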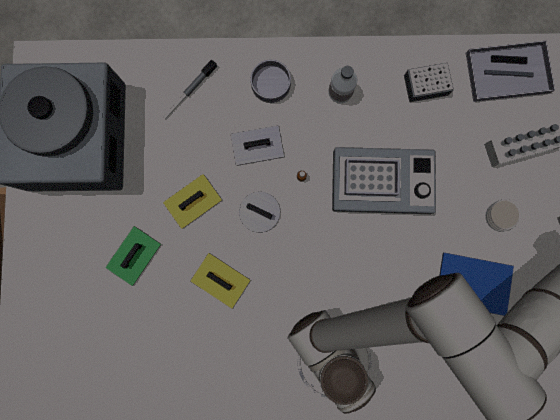

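View pics/a_side.png

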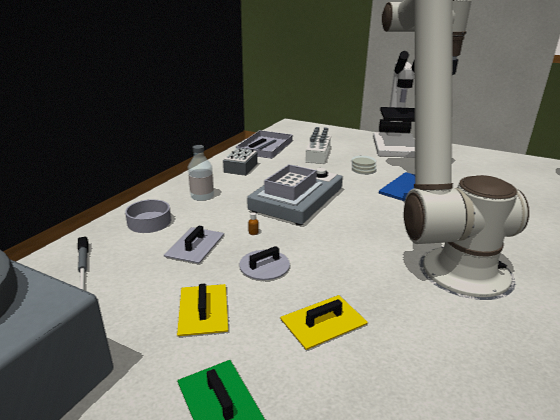

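The top view shows these lid-like things:

- Grey oblong lid at (258,145), handle at (259,142). This is the one I want.
- Round lid at (260,210).
- Yellow lids at (193,201) and (220,280).
- Green lid at (133,256).

The dish is at about (372,177), the button at (423,191) and the vial at (302,176). Next I'll crop and measure.

```bash
cat > h.py <<'E'
from workcell import *
import numpy as np, cv2
from scipy.spatial.transform import Rotation as R
def cam(p):
    f=p["frame"].shape[0]/2/np.tan(np.radians(p["vfov"])/2)
    return f,p["cx"],p["cy"],np.array(p["pose"])
def ray(p,uv):
    f,cx,cy,T=cam(p); d=np.array([(uv[0]-cx)/f,(uv[1]-cy)/f,1]); return T[:3,3],T[:3,:3]@d
def onz(p,uv,z):
    o,d=ray(p,uv); return o+d*(z-o[2])/d[2]
def proj(p,X):
    f,cx,cy,T=cam(p); c=(np.atleast_2d(X)-T[:3,3])@T[:3,:3]; return np.c_[c[:,0]/c[:,2]*f+cx,c[:,1]/c[:,2]*f+cy]
def tri(a,ua,b,ub):
    A=[];B=[]
    for p,u in((a,ua),(b,ub)):
        o,d=ray(p,u); d=d/np.linalg.norm(d); M=np.eye(3)-np.outer(d,d); A.append(M);B.append(M@o)
    return np.linalg.lstsq(np.vstack(A),np.hstack(B),rcond=None)[0]
E
python3 - <<'E'
from h import *
t=snapshot("top"); s=snapshot("side")
for n,p in(("top",t),("side",s)):
  np.savez(f"{n}.npz",**p)
f=t["frame"][:,:,::-1]
c=np.hstack([cv2.resize(f[115:245,220:320],None,fx=4,fy=4,interpolation=cv2.INTER_CUBIC),cv2.resize(f[120:250,325:445],None,fx=3,fy=4,interpolation=cv2.INTER_CUBIC)])
cv2.imwrite("pics/c.png",c)
f=s["frame"][:,:,::-1]
cv2.imwrite("pics/cs.png",cv2.resize(f[140:290,155:355],None,fx=4,fy=4,interpolation=cv2.INTER_CUBIC))
for n,p in(("top",t),("side",s)):
  for nm,zs in(("lid_handle",.037),("lid_plate",.011),("dish_rim",.105),("start_top",.06),("vial_center",.031),("round_handle",.037),("shaker",.055)):
    for d in silhouettes(n,nm)[:5]:
      m=d["region"].astype(np.uint8)
      (c,wh,a)=cv2.minAreaRect(cv2.findNonZero(m)); print(n,nm,d["confidence"],np.round(d["at"],1),m.sum(),np.round(c,1),np.round(wh,1),round(a,1),onz(p,c,zs).round(4))
E
```

```text
top lid_handle 0.94 [130.7 257.6] 1700 [132.8 255.5] [33.5 52. ] 34.5 [0.3135 0.5875 0.037 ]
top lid_handle 0.81 [258.7 143.3] 1634 [256.5 144.9] [33.1 51. ] 79.7 [0.6419 0.2214 0.037 ]
top lid_handle 0.74 [216.3 277.6] 1731 [220.  280.1] [51.2 35.5] 34.2 [0.2398 0.33   0.037 ]
top lid_handle 0.59 [193.5 206.1] 1593 [192. 201.] [32.8 49.6] 54.5 [0.4735 0.4146 0.037 ]
top lid_plate 0.82 [193.1 195.4] 1660 [192.2 200.8] [33.6 50.8] 54.5 [0.4773 0.4186 0.011 ]
top lid_plate 0.65 [136.8 260.3] 1647 [132.7 255.7] [32.8 50.8] 34.9 [0.3132 0.5957 0.011 ]
top lid_plate 0.61 [223.5 280.1] 1649 [219.4 280.1] [50.9 34.1] 32.7 [0.2387 0.3349 0.011 ]
top lid_plate 0.6 [255.7 147.8] 1600 [256.1 145.4] [32.9 51.1] 80.3 [0.6465 0.2241 0.011 ]
top dish_rim 0.7 [384.5 178.7] 6668 [384.  179.9] [103.6  65.5] 1.5 [ 0.5207 -0.1438  0.105 ]
top start_top 0.59 [424.8 192.9] 90 [423.  189.5] [ 9. 10.] 90.0 [ 0.4981 -0.2664  0.06  ]
top round_handle 0.6 [260.3 210.2] 1316 [259.  211.5] [39. 40.] 90.0 [0.4403 0.2148 0.037 ]
top shaker 0.8 [384.6 179.5] 6606 [384.  180.3] [103.5  64.6] 1.5 [ 0.5273 -0.1546  0.
[... 601 characters left out ...]
20.9 399.4] [69.1 67.4] 68.2 [0.311  0.5954 0.011 ]
side lid_plate 0.72 [195.4 243.6] 1339 [195.2 245.8] [31.9 59.7] 47.3 [0.636  0.2329 0.011 ]
side lid_plate 0.64 [321.3 322.4] 2586 [323.9 319.8] [41.2 77. ] 66.1 [0.2333 0.3373 0.011 ]
side dish_rim 0.76 [294.2 193.7] 3629 [294.3 191.3] [59.  88.5] 46.1 [ 0.4682 -0.0096  0.105 ]
side start_top 0.62 [324.2 172.8] 53 [321. 171.] [6. 8.] 90.0 [ 0.4992 -0.2854  0.06  ]
side vial_center 0.44 [254.2 222.4] 182 [253.5 223.5] [21.  9.] 90.0 [0.5437 0.0892 0.031 ]
side round_handle 0.6 [263.5 262.9] 1288 [264.9 264.4] [31.5 50.3] 80.0 [0.4165 0.2544 0.037 ]
side shaker 0.59 [297.2 193.4] 3705 [294.9 191.8] [57.7 91.7] 48.7 [ 0.5102 -0.1043  0.055 ]
```

View pics/c.png

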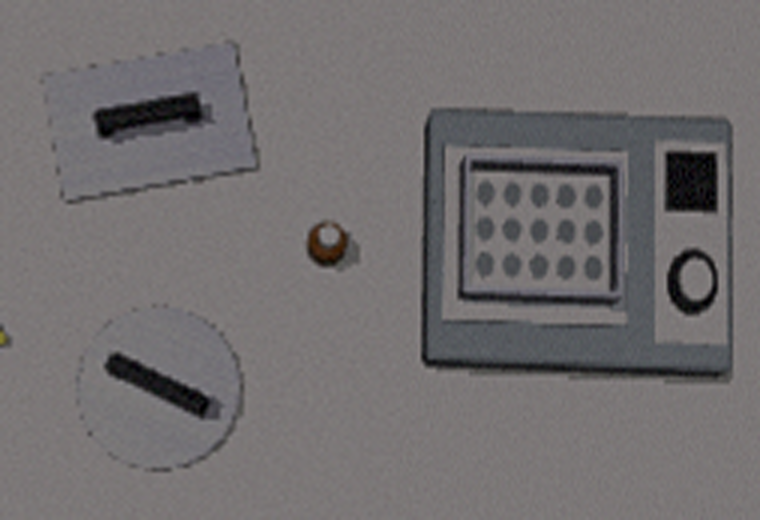

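View pics/cs.png

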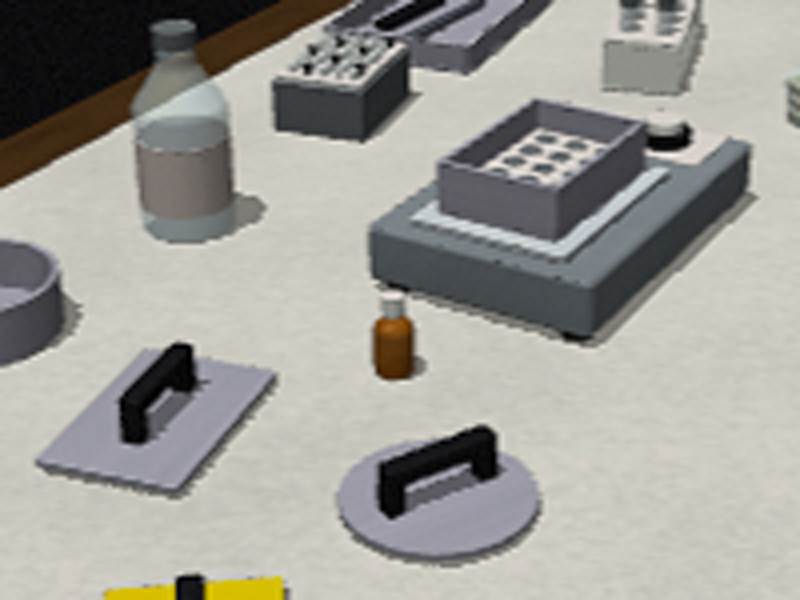

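```bash
cat >> h.py <<'E'
def Rdown(phi):  # tool x at world angle phi, z down
    return np.array([[np.cos(phi),np.sin(phi),0],[np.sin(phi),-np.cos(phi),0],[0,0,-1]]).astype(float)
def delta(pos,phi=None):
    s=get_state(); R0=R.from_rotvec(s["tcp_rot"]).as_matrix(); p0=np.array(s["position"])
    d=R0.T@(np.array(pos)-p0)*100
    x=R0[:,0]; cur=np.arctan2(x[1],x[0])
    if phi is None: phi=cur
    r=None
    for k in(0,np.pi):
        rv=R.from_matrix(R0.T@Rdown(phi+k)).as_rotvec()
        if r is None or np.linalg.norm(rv)<np.linalg.norm(r): r=rv
    print("t",s["time_s"],"pos",p0.round(4),"phi",round(np.degrees(cur),2),"j6",s["joints"][5].round(3),"F",np.round(s["contact_force"],1),"gap",round(s["finger_gap"],4))
    print("delta cm",d.round(2),"rot",r.round(4),"|d|",np.linalg.norm(d).round(2))
E
python3 - <<'E'
from h import *
from scipy.optimize import least_squares
d=dict(np.load("top.npz",allow_pickle=True)); d["vfov"]=float(d["vfov"])
for n,nm in(("top","shaker"),("top","lid_plate")): pass
# corners by eye from crop: lid
lid=np.array([[42,75],[236,42],[259,168],[66,201]])/4+[220,115]
W=[onz(d,u,.011)[:2] for u in lid]; W=np.array(W); print("lid corners",W.round(4),W.mean(0),[np.linalg.norm(W[i]-W[(i+1)%4]).round(4) for i in range(4)])
v=W[1]-W[0]+W[2]-W[3]; print("lid y-axis ang",np.degrees(np.arctan2(v[1],v[0])))
dish=np.array([[462/1,156],[619,162],[622,303],[463,296]])
dish=np.c_[(dish[:,0]-400)/3+325,dish[:,1]/4+120]
W=np.array([onz(d,u,.105)[:2] for u in dish]); print("dish",W.round(4),W.mean(0),[np.linalg.norm(W[i]-W[(i+1)%4]).round(4) for i in range(4)])
v=W[1]-W[0]+W[2]-W[3]; print("ang",np.degrees(np.arctan2(v[1],v[0])))
b=[(692-400)/3+325,282/4+120]; print("button",onz(d,b,.067))
s=dict(np.load("side.npz")); s["vfov"]=float(s["vfov"])
print("vial",onz(d,(302,174),.062), "vial side base", onz(s,(155+394/4,140+378/4),0))
delta((0.52,-0.14,0.30),None)
E
```

```text
lid corners [[0.684  0.3027]
 [0.7083 0.1531]
 [0.6094 0.1365]
 [0.5853 0.2842]] [0.64676759 0.21911488] [np.float64(0.1515), np.float64(0.1003), np.float64(0.1497), np.float64(0.1004)]
lid y-axis ang -80.75491715684596
dish [[ 0.582  -0.0365]
 [ 0.5761 -0.1854]
 [ 0.4748 -0.1846]
 [ 0.4812 -0.035 ]] [ 0.52850212 -0.11036665] [np.float64(0.149), np.float64(0.1013), np.float64(0.1497), np.float64(0.1008)]
ang -92.38017273908666
button [ 0.49423561 -0.26225331  0.067     ]
vial [0.54734783 0.08678369 0.062     ] vial side base [0.54058684 0.095657   0.        ]
t 2.0 pos [ 0.2089 -0.589   0.2503] phi 109.53 j6 -0.259 F [-0.2 -0.  -0.3] gap 0.0852
delta cm [31.92 44.33 -4.97] rot [0. 0. 0.] |d| 54.85
```

```bash
python3 - <<'E'
from h import *
delta((0.53,-0.13,0.36),np.radians(177.6))
E
```

```text
t 2.0 pos [ 0.2089 -0.589   0.2503] phi 109.53 j6 -0.259 F [-0.2 -0.  -0.3] gap 0.0852
delta cm [ 32.53  45.6  -10.97] rot [-0.      0.     -1.1881] |d| 57.08
```

Emit:
carry_out(grip=[8.5,8.5,8.5,8.5,8.5], translation=[[2.7,3.8,-0.9],[5.4,7.6,-1.8],[8.1,11.4,-2.7],[10.8,15.2,-3.6],[13.5,19,-4.5]], delta_rot=[[0,0,-0.1],[0,0,-0.2],[0,0,-0.3],[0,0,-0.4],[0,0,-0.5]])

```text
time_s: 2.5
position: [0.3436, -0.3967, 0.2959]
tcp_rot: [1.116, 2.936, -0.0]
contact_force: [0.9, -1.3, -0.3]
finger_gap: 0.0851
```

```bash
python3 - <<'E'
from h import *
delta((0.53,-0.13,0.36),np.radians(177.6))
E
```

```text
t 2.5 pos [ 0.3436 -0.3967  0.2959] phi 138.4 j6 -0.179 F [ 0.9 -1.3 -0.3] gap 0.0851
delta cm [ 3.77 32.32 -6.41] rot [-1.000e-04  5.000e-04 -6.843e-01] |d| 33.17
```

Emit:
carry_out(grip=[8.5,8.5,8.5,8.5,8.5], translation=[[0.5,4.6,-0.9],[1.1,9.2,-1.8],[1.6,13.8,-2.7],[2.1,18.4,-3.6],[2.7,23,-4.5]], delta_rot=[[0,0,-0.1],[0,0,-0.2],[0,0,-0.3],[0,0,-0.4],[0,0,-0.5]])

```text
time_s: 3.0
position: [0.4768, -0.205, 0.3417]
tcp_rot: [0.348, 3.121, -0.001]
contact_force: [1.2, -0.1, 0.0]
finger_gap: 0.085
```

```bash
python3 - <<'E'
from h import *
delta((0.53,-0.13,0.36),np.radians(177.6))
E
```

```text
t 3.0 pos [ 0.4768 -0.205   0.3417] phi 167.29 j6 -0.129 F [ 1.2 -0.1  0. ] gap 0.085
delta cm [-3.54  8.49 -1.83] rot [-0.0004  0.0015 -0.1799] |d| 9.38
```

Emit:
carry_out(grip=[8.5,8.5,8.5], translation=[[-1.8,4.3,-0.9],[-3.5,8.5,-1.8],[-3.5,8.5,-1.8]], delta_rot=[[0,0,-0.09],[0,0,-0.18],[0,0,-0.18]])

```text
time_s: 3.3
position: [0.5325, -0.1262, 0.3604]
tcp_rot: [0.055, 3.137, -0.0]
contact_force: [0.0, -0.1, 0.4]
finger_gap: 0.0848
```

```bash
python3 - <<'E'
from h import *
delta((0.53,-0.13,0.36),np.radians(177.6))
p=snapshot("wrist"); np.savez("w1.npz",**p); cv2.imwrite("pics/w1.png",p["frame"][:,:,::-1])
E
```

```text
t 3.3 pos [ 0.5325 -0.1262  0.3604] phi 178.0 j6 -0.099 F [ 0.  -0.1  0.4] gap 0.0848
delta cm [ 0.24 -0.39  0.04] rot [-0.0002  0.004   0.007 ] |d| 0.46
```

View pics/w1.png

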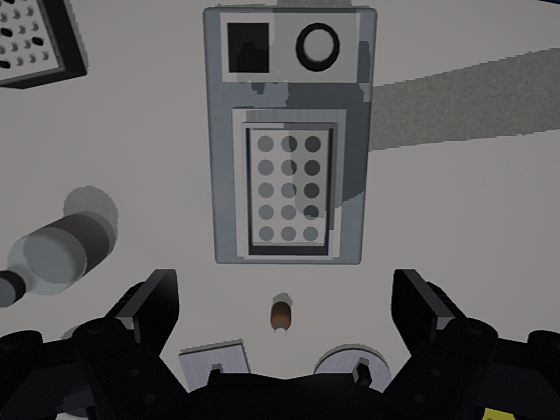

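```bash
python3 - <<'E'
from h import *
p=np.load("w1.npz"); f=p["frame"][:,:,::-1]
c=cv2.resize(f[5:275,200:380],None,fx=3,fy=3,interpolation=cv2.INTER_CUBIC)
cv2.imwrite("pics/w1a.png",cv2.convertScaleAbs(c[300:810],alpha=1.6)); 
cv2.imwrite("pics/w1b.png",cv2.convertScaleAbs(c[:300],alpha=1.6)); 
print(p["pose"].round(4))
E
```

```text
[[-0.9994  0.0324  0.0123  0.5288]
 [ 0.0345  0.9635  0.2656 -0.1944]
 [-0.0033  0.2658 -0.964   0.4843]
 [ 0.      0.      0.      1.    ]]
```

View pics/w1a.png

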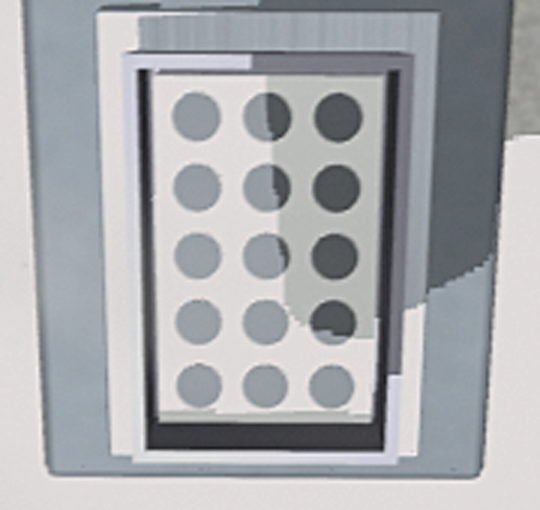

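View pics/w1b.png

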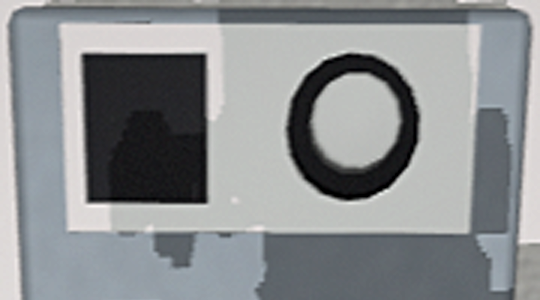

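```bash
cat >> h.py <<'E'
def quad(p,U,z):
    W=np.array([onz(p,u,z)[:2] for u in U]); L=[round(np.linalg.norm(W[i]-W[(i+1)%4]),4) for i in range(4)]
    v=W[2]-W[1]+W[3]-W[0]; h=W[1]-W[0]+W[2]-W[3]
    print("corners",W.round(4).tolist(),"mean",W.mean(0).round(4),"L",L,"ang12",np.degrees(np.arctan2(v[1],v[0])).round(2),"ang01",np.degrees(np.arctan2(h[1],h[0])).round(2)); return W
E
python3 - <<'E'
from h import *
p=np.load("w1.npz")
U=np.array([[122,53],[413,53],[399,464],[133,464]])/3+[200,105]
quad(p,U,.105)
print("button",onz(p,np.array([357,119])/3+[200,5],.068), "base ring",onz(p,np.array([353,127])/3+[200,5],.055))
# shaker outline
U=np.array([[10,10],[528,10],[482,776],[48,776]])/3+[200,5]
quad(p,U,.055)
delta((0.647,0.150,0.30),np.radians(9.25))
E
```

```text
corners [[0.5754, -0.1878], [0.4762, -0.1844], [0.4808, -0.0339], [0.5813, -0.0372]] mean [ 0.5284 -0.1108] L [np.float64(0.0992), np.float64(0.1506), np.float64(0.1005), np.float64(0.1507)] ang12 88.0 ang01 178.06
button [ 0.49129767 -0.26451327  0.068     ] base ring [ 0.49161271 -0.26406445  0.055     ]
corners [[0.6135, -0.3068], [0.4289, -0.3002], [0.4389, -0.006], [0.6251, -0.0122]] mean [ 0.5266 -0.1563] L [np.float64(0.1847), np.float64(0.2944), np.float64(0.1862), np.float64(0.2948)] ang12 87.9 ang01 178.04
t 3.35 pos [ 0.531  -0.1277  0.3598] phi 177.82 j6 -0.099 F [ 0.   0.5 -0.2] gap 0.0848
delta cm [-10.53  28.19   5.99] rot [-0.0006  0.0018 -0.1994] |d| 30.68
```

```bash
python3 - <<'E'
from h import *
delta((0.645,0.234,0.28),np.radians(9.25))
E
```

```text
t 3.35 pos [ 0.531  -0.1277  0.3598] phi 177.82 j6 -0.099 F [ 0.   0.5 -0.2] gap 0.0848
delta cm [-10.    36.58   7.98] rot [-0.0006  0.0018 -0.1994] |d| 38.75
```

Emit:
carry_out(grip=[8.5,8.5,8.5,8.5,8.5], translation=[[-1.2,4.5,1],[-2.5,9.1,2],[-3.8,13.7,3],[-5,18.3,4],[-6.2,22.9,5]], delta_rot=[[0,0,-0.025],[0,0,-0.05],[0,0,-0.075],[0,0,-0.1],[0,0,-0.125]])

```text
time_s: 3.85
position: [0.6017, 0.0992, 0.3095]
tcp_rot: [-0.135, 3.137, -0.001]
contact_force: [1.0, -0.5, 0.0]
finger_gap: 0.085
```

```bash
python3 - <<'E'
from h import *
delta((0.645,0.234,0.28),np.radians(9.25))
E
```

```text
t 3.85 pos [0.6017 0.0992 0.3095] phi -175.06 j6 -0.343 F [ 1.  -0.5  0. ] gap 0.085
delta cm [-5.47 13.06  2.95] rot [-0.0009  0.0016 -0.0753] |d| 14.46
```

Emit:
carry_out(grip=[8.5,8.5,8.5,8.5], translation=[[-1.8,4.3,1],[-3.6,8.7,2],[-5.5,13,3],[-5.5,13,3]], delta_rot=[[0,0,-0.025],[0,0,-0.05],[0,0,-0.075],[0,0,-0.075]])

```text
time_s: 4.25
position: [0.6454, 0.2369, 0.275]
tcp_rot: [0.257, -3.128, 0.003]
contact_force: [-0.9, -0.8, -0.9]
finger_gap: 0.0852
```

```bash
python3 - <<'E'
from h import *
p=snapshot("wrist"); np.savez("w2.npz",**p); f=p["frame"][:,:,::-1]
cv2.imwrite("pics/w2.png",cv2.convertScaleAbs(cv2.resize(f[0:400,140:400],None,fx=1.5,fy=1.5,interpolation=cv2.INTER_CUBIC),alpha=1.3))
cv2.imwrite("pics/w2f.png",f)
E
```

```text
(no output)
```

View pics/w2f.png

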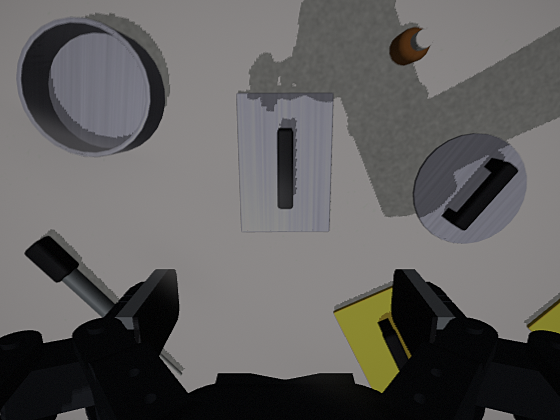

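```bash
python3 - <<'E'
from h import *
p=np.load("w2.npz");f=p["frame"][:,:,::-1]
cv2.imwrite("pics/w2a.png",cv2.convertScaleAbs(cv2.resize(f[85:240,225:345],None,fx=4,fy=4,interpolation=cv2.INTER_CUBIC)[:600],alpha=1.4))
quad(p,[[236.5,93],[334,93],[330,232],[242,231.5]],.011)
quad(p,[[278,128],[293,128],[293,209],[278,209]],.044)
E
```

```text
corners [[0.7065, 0.1562], [0.608, 0.1398], [0.5826, 0.2875], [0.6812, 0.3031]] mean [0.6446 0.2217] L [np.float64(0.0999), np.float64(0.1499), np.float64(0.0998), np.float64(0.1491)] ang12 99.78 ang01 -170.78
corners [[0.6588, 0.1825], [0.6446, 0.1802], [0.6309, 0.2594], [0.646, 0.2619]] mean [0.6451 0.221 ] L [np.float64(0.0144), np.float64(0.0804), np.float64(0.0153), np.float64(0.0804)] ang12 99.46 ang01 -170.61
```

View pics/w2a.png

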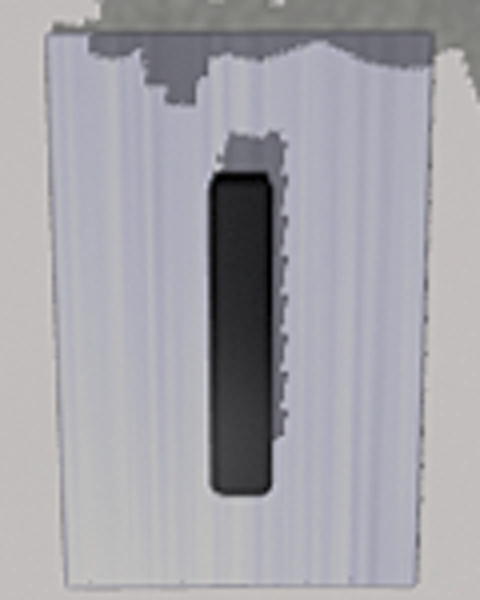

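```bash
python3 - <<'E'
from h import *
delta((0.645,0.2213,0.08),np.radians(9.5))
E
```

```text
t 4.3 pos [0.6452 0.2347 0.2765] phi -170.69 j6 -0.422 F [-0.2 -0.6 -0.1] gap 0.0848
delta cm [ 0.18 -1.27 19.65] rot [-0.0025 -0.0028 -0.0034] |d| 19.69
```

Emit:
carry_out(grip=[8.5,6,5,5,5], translation=[[0,-0.6,5],[0.1,-1.2,9.5],[0.2,-1.3,14],[0.2,-1.3,18],[0.2,-1.3,19.6]], delta_rot=[[0,0,0],[-0.002,-0.003,-0.003],[-0.002,-0.003,-0.003],[-0.002,-0.003,-0.003],[-0.002,-0.003,-0.003]])

```text
time_s: 4.8
position: [0.6424, 0.2174, 0.0764]
tcp_rot: [0.253, -3.124, 0.005]
contact_force: [0.7, -0.2, 0.0]
finger_gap: 0.0498
```

```bash
python3 - <<'E'
from h import *
p=snapshot("wrist"); cv2.imwrite("pics/w3.png",p["frame"][:,:,::-1])
delta((0.645,0.2213,0.038),np.radians(9.5))
E
```

```text
t 4.85 pos [0.6419 0.2172 0.0751] phi -170.74 j6 -0.402 F [ 0.  -0.4 -1.8] gap 0.0499
delta cm [-0.4   0.36  3.7 ] rot [-0.0032 -0.0093 -0.0041] |d| 3.74
```

View pics/w3.png

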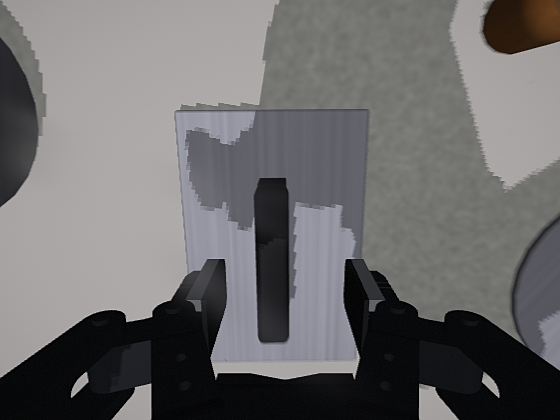

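Emit:
carry_out(grip=[5,5,5,5], translation=[[-0.3,0.2,1.2],[-0.4,0.36,2.6],[-0.4,0.36,3.6],[-0.4,0.36,3.7]], delta_rot=[[-0.003,-0.009,-0.004],[-0.003,-0.009,-0.004],[-0.003,-0.009,-0.004],[-0.003,-0.009,-0.004]])

```text
time_s: 5.25
position: [0.6444, 0.2204, 0.037]
tcp_rot: [0.258, -3.129, 0.002]
contact_force: [0.2, -0.5, -0.0]
finger_gap: 0.0502
```

```bash
python3 - <<'E'
from h import *
p=snapshot("wrist"); cv2.imwrite("pics/w4.png",p["frame"][:,:,::-1])
delta((0.645,0.2213,0.038),np.radians(9.5))
E
```

```text
t 5.3 pos [0.6449 0.2208 0.0377] phi -170.53 j6 -0.402 F [0.3 0.4 0.5] gap 0.0499
delta cm [-0.02  0.05 -0.03] rot [-0.0007 -0.001  -0.0005] |d| 0.06
```

View pics/w4.png

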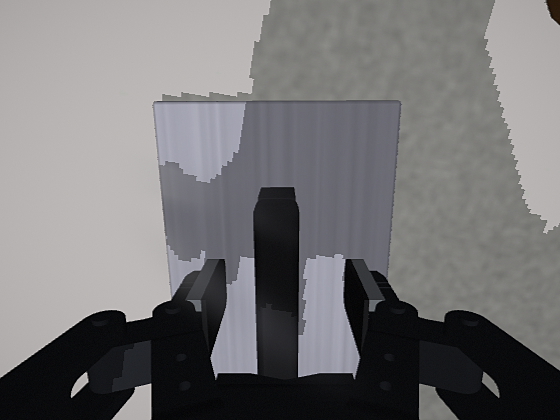

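Emit:
carry_out(grip=[5,5,2,0,0], translation=[[-0.3,0.05,0],[-0.3,0.05,0],[-0.3,0.05,0],[-0.3,0.05,0],[-0.3,0.05,0]], delta_rot=[[0,0,0],[0,0,0],[0,0,0],[0,0,0],[0,0,0]])

```text
time_s: 5.8
position: [0.6479, 0.222, 0.0383]
tcp_rot: [0.26, -3.131, 0.001]
contact_force: [0.3, -0.1, 1.9]
finger_gap: 0.015
```

Emit:
carry_out(grip=[0,0,0], translation=[[0,0,0],[0,0,0],[0,0,0]], delta_rot=[[0,0,0],[0,0,0],[0,0,0]])

```text
time_s: 6.1
position: [0.6479, 0.222, 0.0383]
tcp_rot: [0.26, -3.131, 0.001]
contact_force: [0.3, -0.0, 0.9]
finger_gap: 0.0148
```

```bash
python3 - <<'E'
from h import *
p=snapshot("wrist"); np.savez("w5.npz",**p); cv2.imwrite("pics/w5.png",p["frame"][:,:,::-1])
delta((0.647,0.2213,0.12),np.radians(9.5))
E
```

```text
t 6.15 pos [0.6479 0.222  0.0383] phi -170.51 j6 -0.4 F [ 0.2  0.1 -0.3] gap 0.0151
delta cm [ 0.1  -0.06 -8.17] rot [-0.0004 -0.0002 -0.0003] |d| 8.17
```

View pics/w5.png

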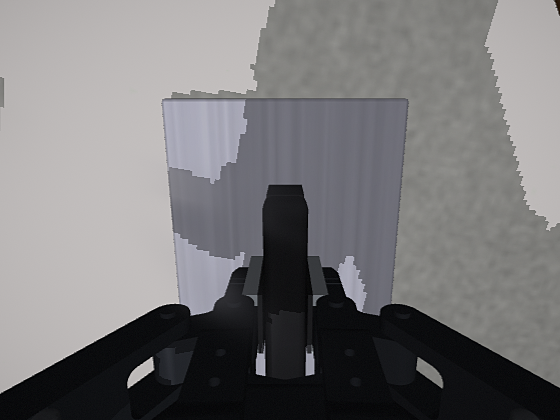

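```bash
python3 - <<'E'
from h import *
p=np.load("w5.npz")
W=np.array([onz(p,u,.011)[:2] for u in [[162,99],[408,98.5]]]); m=W.mean(0); s=get_state()
d=R.from_rotvec(s["tcp_rot"]).as_matrix().T@(np.r_[m,.011]-s["position"]); print(W,m,"far edge mid in tool",d, np.linalg.norm(W[0]-W[1]), np.degrees(np.arctan2(*(W[1]-W[0])[::-1])))
E
```

```text
[[0.70746958 0.15688117]
 [0.61027224 0.14040507]] [0.65887091 0.14864312] far edge mid in tool [ 0.00127656 -0.07415682  0.02731256] 0.09858389641826112 -170.37914184831376
```

Emit:
carry_out(grip=[0,0,0,0,0], translation=[[0,0,-0.8],[0,0,-3],[0,0,-7],[0,0,-11.5],[0,0,-16]], delta_rot=[[0,0,0],[0,0,0],[0,0,0],[0,0,0],[0,0,0]])

```text
time_s: 6.65
position: [0.6472, 0.2217, 0.1993]
tcp_rot: [0.259, -3.129, 0.002]
contact_force: [1.7, 0.3, -3.3]
finger_gap: 0.015
```

```bash
python3 - <<'E'
from h import *
p=snapshot("wrist"); np.savez("w6.npz",**p); cv2.imwrite("pics/w6.png",p["frame"][:,:,::-1])
delta((0.530,-0.1107,0.23),np.radians(-2))
E
```

```text
t 6.7 pos [0.6514 0.223  0.21  ] phi -170.42 j6 -0.4 F [2.5 0.8 5.7] gap 0.0151
delta cm [ 17.49 -30.88  -2.31] rot [0.0031 0.0145 0.2022] |d| 35.56
```

View pics/w6.png

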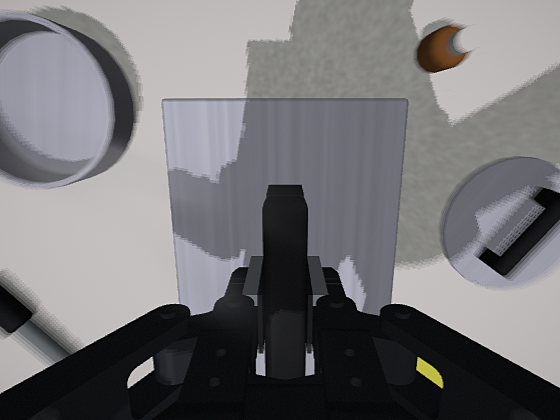

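Emit:
carry_out(grip=[0,0,0,0,0], translation=[[1,-1.8,-0.5],[3.2,-5.6,-1],[5.4,-9.5,-1.5],[7.6,-13.4,-2],[9.6,-17,-2.3]], delta_rot=[[0,0.003,0.02],[0,0.01,0.05],[0.003,0.014,0.08],[0.003,0.014,0.11],[0.003,0.014,0.14]])

```text
time_s: 7.2
position: [0.5834, 0.0376, 0.2315]
tcp_rot: [-0.041, 3.141, -0.0]
contact_force: [1.7, 0.2, -1.8]
finger_gap: 0.0151
```

```bash
python3 - <<'E'
from h import *
delta((0.5297,-0.1117,0.22),np.radians(-2))
E
```

```text
t 7.2 pos [0.5834 0.0376 0.2315] phi -178.51 j6 -0.315 F [ 1.7  0.2 -1.8] gap 0.0151
delta cm [  5.75 -14.78   1.15] rot [-0.0001  0.0002  0.0608] |d| 15.9
```

Emit:
carry_out(grip=[0,0,0,0,0], translation=[[1.5,-4,0.2],[3,-8,0.5],[4.5,-11.8,0.8],[5.5,-14.2,1.1],[5.75,-14.8,1.15]], delta_rot=[[0,0,0.02],[0,0,0.03],[0,0,0.04],[0,0,0.061],[0,0,0.061]])

```text
time_s: 7.7
position: [0.5276, -0.114, 0.2194]
tcp_rot: [-0.061, -3.139, -0.0]
contact_force: [0.1, -0.5, -3.1]
finger_gap: 0.015
```

Emit:
carry_out(grip=[0,0], translation=[[0,0,0],[0,0,0]], delta_rot=[[0,0,0],[0,0,0]])

```text
time_s: 7.9
position: [0.5276, -0.1137, 0.2194]
tcp_rot: [-0.061, -3.139, -0.001]
contact_force: [0.8, 0.1, -2.9]
finger_gap: 0.0148
```

```bash
python3 - <<'E'
from h import *
delta((0.5297,-0.1117,0.155),np.radians(-2))
E
```

```text
t 7.9 pos [ 0.5276 -0.1137  0.2194] phi 177.78 j6 -0.126 F [ 0.8  0.1 -2.9] gap 0.0148
delta cm [-0.21  0.21  6.44] rot [ 0.0003 -0.002  -0.0038] |d| 6.45
```

Emit:
carry_out(grip=[0,0,0,0,0], translation=[[-0.1,0.1,1.5],[-0.21,0.21,3.5],[-0.21,0.21,5.2],[-0.21,0.21,6.2],[-0.21,0.21,6.4]], delta_rot=[[0,-0.002,-0.004],[0,-0.002,-0.004],[0,-0.002,-0.004],[0,-0.002,-0.004],[0,-0.002,-0.004]])

```text
time_s: 8.4
position: [0.5294, -0.1108, 0.1542]
tcp_rot: [-0.052, -3.139, -0.0]
contact_force: [-0.2, 0.6, -2.8]
finger_gap: 0.0148
```

```bash
python3 - <<'E'
from h import *
delta((0.5297,-0.1117,0.155),np.radians(-2))
for n in("wrist","side","top"):
  p=snapshot(n); np.savez("w7%s.npz"%n,**p); f=p["frame"][:,:,::-1]
  if n=="side": f=cv2.resize(f[130:250,220:380],None,fx=5,fy=5,interpolation=cv2.INTER_CUBIC)
  if n=="top": f=cv2.resize(f[120:250,325:445],None,fx=4,fy=4,interpolation=cv2.INTER_CUBIC)
  cv2.imwrite("pics/w7%s.png"%n,f)
E
```

```text
t 8.4 pos [ 0.5294 -0.1108  0.1542] phi 178.09 j6 -0.126 F [-0.2  0.6 -2.8] gap 0.0148
delta cm [-0.03 -0.09 -0.08] rot [ 0.0002 -0.0026  0.0015] |d| 0.13
```

View pics/w7wrist.png

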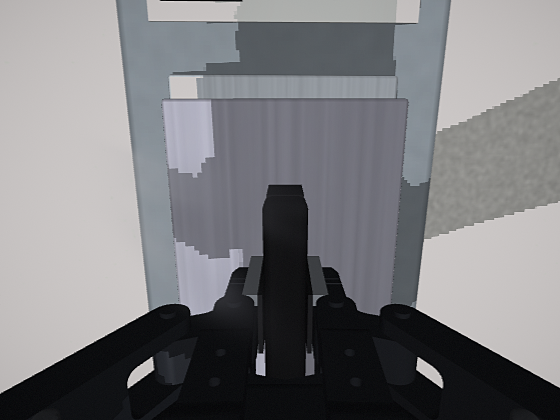

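View pics/w7side.png

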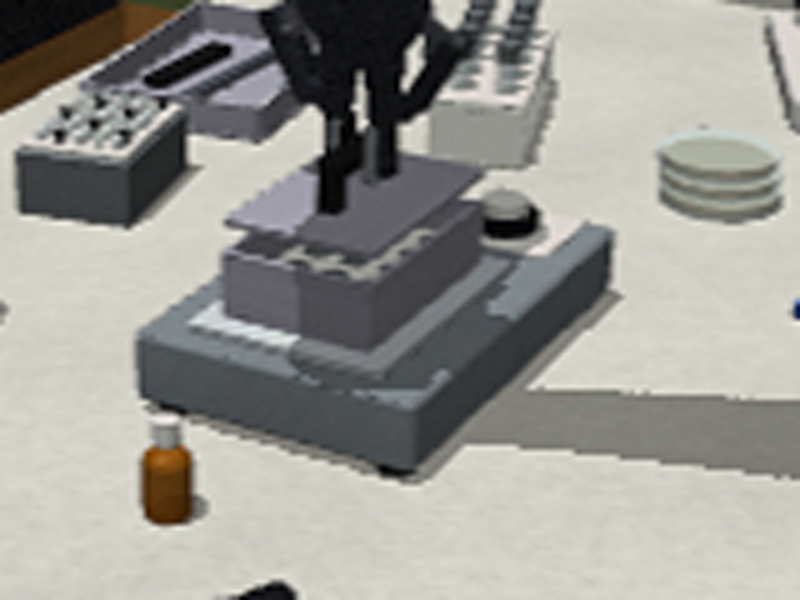

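View pics/w7top.png

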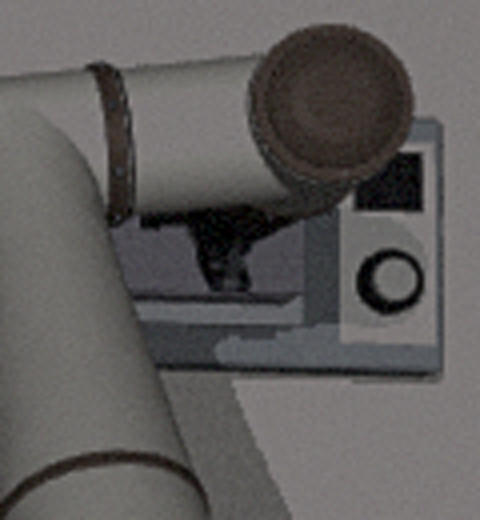

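```bash
python3 - <<'E'
from h import *
p=np.load("w7side.npz")
def rect(c,a,z):
    a=np.radians(a); x=np.array([np.cos(a),np.sin(a)]);y=np.array([-x[1],x[0]])
    return np.array([np.r_[np.array(c)+sx*.05*x+sy*.075*y,z] for sx,sy in((-1,1),(-1,-1),(1,-1),(1,1))])
for nm,c,z in(("rim",(.5297,-.1117),.105),("lid under",(.5294,-.1108),.1222),("lid top",(.5294,-.1108),.1282)):
    print(nm,((proj(p,rect(c,-2,z))-[220,130])*5).round(0).tolist())
E
```

```text
rim [[369.0, 285.0], [480.0, 199.0], [339.0, 168.0], [218.0, 249.0]]
lid under [[369.0, 258.0], [481.0, 173.0], [339.0, 144.0], [217.0, 223.0]]
lid top [[369.0, 248.0], [482.0, 164.0], [339.0, 135.0], [217.0, 213.0]]
```

Emit:
carry_out(grip=[0,0,0,0,0], translation=[[-0.03,-0.06,0.3],[-0.03,-0.06,0.6],[-0.03,-0.06,0.8],[-0.03,-0.06,1.0],[-0.03,-0.06,1.1]], delta_rot=[[0,-0.002,0.001],[0,-0.002,0.001],[0,-0.002,0.001],[0,-0.002,0.001],[0,-0.002,0.001]])

```text
time_s: 9.05
position: [0.5306, -0.112, 0.1449]
tcp_rot: [0.055, 3.138, 0.0]
contact_force: [-0.1, 0.9, -2.4]
finger_gap: 0.0154
```

```bash
python3 - <<'E'
from h import *
delta((0.5297,-0.1115,0.1383),np.radians(-2)); print(get_state()["ft_torque"])
E
```

```text
t 9.05 pos [ 0.5306 -0.112   0.1449] phi 178.0 j6 -0.126 F [-0.1  0.9 -2.4] gap 0.0154
delta cm [0.1  0.05 0.66] rot [0.0001 0.003  0.0001] |d| 0.66
[ 0.04019765 -0.01908728  0.03239165]
```

Emit:
carry_out(grip=[0,0,0], translation=[[0.1,0.05,0.15],[0.1,0.05,0.25],[0.1,0.05,0.35]], delta_rot=[[0,0.003,0],[0,0.003,0],[0,0.003,0]])

```text
time_s: 9.35
position: [0.5296, -0.1115, 0.1413]
tcp_rot: [-0.055, -3.141, -0.0]
contact_force: [-0.1, -0.1, -2.0]
finger_gap: 0.015
```

```bash
python3 - <<'E'
from h import *
delta((0.5297,-0.1115,0.1383),np.radians(-2)); print(get_state()["ft_torque"])
E
```

```text
t 9.35 pos [ 0.5296 -0.1115  0.1413] phi 178.0 j6 -0.127 F [-0.1 -0.1 -2. ] gap 0.015
delta cm [-0.01 -0.    0.3 ] rot [ 0.0001 -0.     -0.    ] |d| 0.3
[-0.03036996 -0.03668869 -0.00580533]
```

Emit:
carry_out(grip=[0,0,0,0,0], translation=[[0,0,0.1],[0,0,0.2],[0,0,0.27],[0,0,0.32],[0,0,0.32]], delta_rot=[[0,0,0],[0,0,0],[0,0,0],[0,0,0],[0,0,0]])

```text
time_s: 9.85
position: [0.5297, -0.1115, 0.1382]
tcp_rot: [0.055, 3.141, 0.0]
contact_force: [-0.3, 0.7, -1.4]
finger_gap: 0.0149
```

```bash
python3 - <<'E'
from h import *
delta((0.5297,-0.1115,0.1383),np.radians(-2)); print(get_state()["ft_torque"])
p=snapshot("side"); f=p["frame"][:,:,::-1]
cv2.imwrite("pics/w8.png",cv2.resize(f[130:250,220:380],None,fx=5,fy=5,interpolation=cv2.INTER_CUBIC))
E
```

```text
t 9.85 pos [ 0.5297 -0.1115  0.1382] phi 178.01 j6 -0.127 F [-0.3  0.7 -1.4] gap 0.0149
delta cm [-0.   -0.   -0.01] rot [0.     0.     0.0001] |d| 0.01
[0.01258779 0.13884848 0.0016366 ]
```

View pics/w8.png

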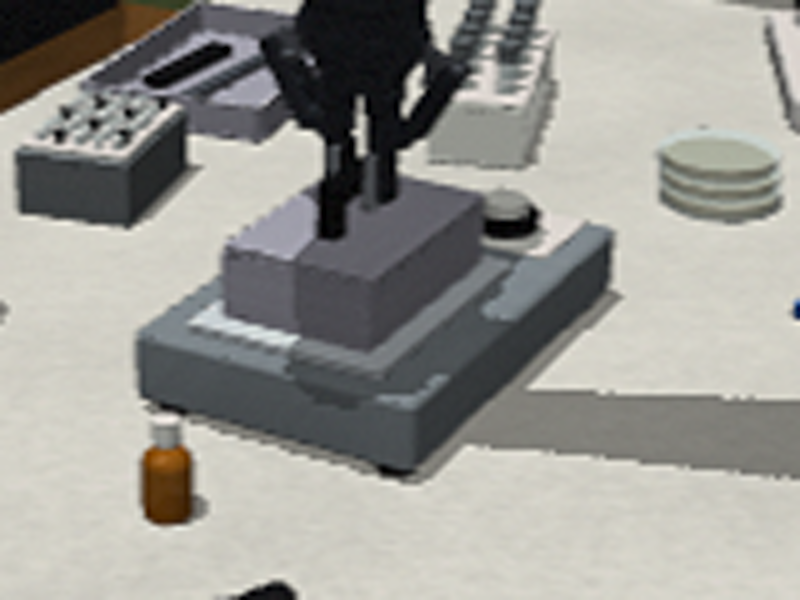

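Emit:
carry_out(grip=[0,0,0], translation=[[0,0,0.05],[0,0,0.1],[0,0,0.1]], delta_rot=[[0,0,0],[0,0,0],[0,0,0]])

```text
time_s: 10.2
position: [0.5297, -0.1115, 0.1382]
tcp_rot: [0.054, 3.141, -0.0]
contact_force: [-2.5, 0.4, 4.7]
finger_gap: 0.0149
```

Emit:
carry_out(grip=[1.6,2.2,3.5,5,5], translation=[[0,0,0],[0,0,0],[0,0,0],[0,0,0],[0,0,-0.1]], delta_rot=[[0,0,0],[0,0,0],[0,0,0],[0,0,0],[0,0,0]])

```text
time_s: 10.7
position: [0.5297, -0.1115, 0.1391]
tcp_rot: [0.054, 3.141, -0.0]
contact_force: [-0.9, 0.7, 0.6]
finger_gap: 0.0501
```

Emit:
carry_out(grip=[5,5,5,5,5], translation=[[0,0,-0.8],[0,0,-2.5],[0,0,-5],[0,0,-8],[0,0,-11]], delta_rot=[[0,0,0],[0,0,0],[0,0,0],[0,0,0],[0,0,0]])

```text
time_s: 11.2
position: [0.5296, -0.1115, 0.2507]
tcp_rot: [0.054, 3.141, -0.001]
contact_force: [0.2, 0.2, -0.3]
finger_gap: 0.05
```

```bash
python3 - <<'E'
from h import *
p=snapshot("wrist"); np.savez("w9.npz",**p); cv2.imwrite("pics/w9w.png",p["frame"][:,:,::-1])
p=snapshot("side"); f=p["frame"][:,:,::-1]
cv2.imwrite("pics/w9.png",cv2.resize(f[130:250,220:380],None,fx=5,fy=5,interpolation=cv2.INTER_CUBIC))
delta((0.493,-0.263,0.25),np.radians(-2))
E
```

```text
t 11.3 pos [ 0.5322 -0.1118  0.2547] phi 178.08 j6 -0.127 F [ 0.  -0.7 -0.1] gap 0.05
delta cm [  3.42 -15.25   0.44] rot [-0.0007  0.0112  0.0013] |d| 15.63
```

View pics/w9.png

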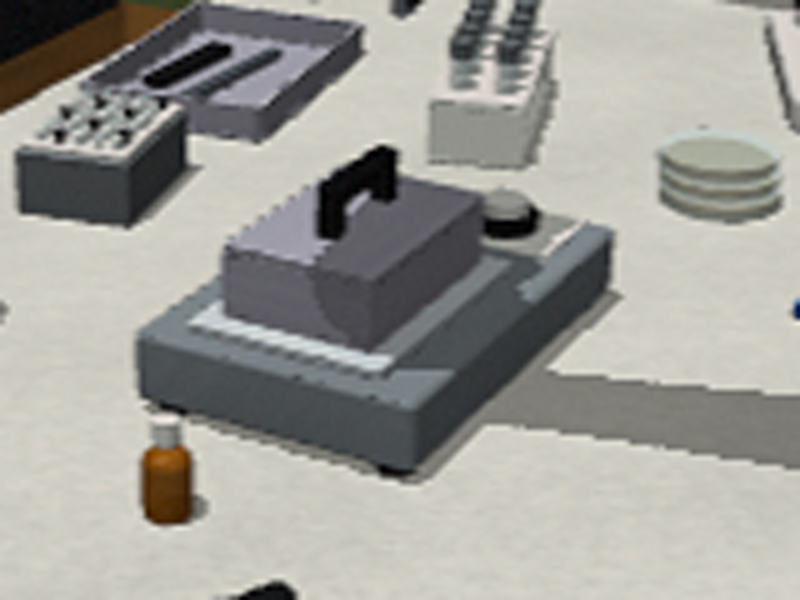

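View pics/w9w.png

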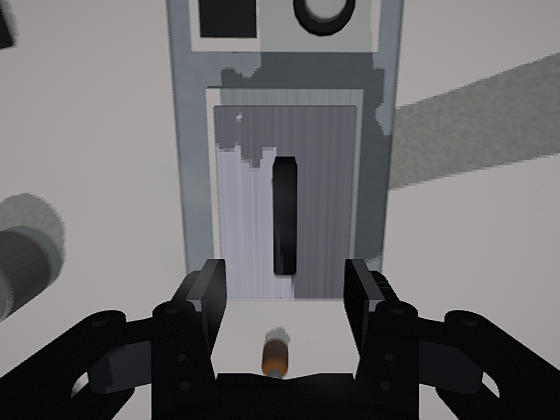

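Emit:
carry_out(grip=[0,0,0,0,0], translation=[[0.9,-4,0],[1.8,-8,0.2],[2.7,-12,0.4],[3.4,-15.3,2.4],[3.4,-15.3,6.4]], delta_rot=[[0,0.005,0],[0,0.011,0.001],[0,0.011,0.001],[0,0.011,0.001],[0,0.011,0.001]])

```text
time_s: 11.8
position: [0.4948, -0.2674, 0.1928]
tcp_rot: [0.06, 3.133, -0.006]
contact_force: [0.4, 0.0, 0.2]
finger_gap: -0.0003
```

```bash
python3 - <<'E'
from h import *
p=snapshot("wrist"); np.savez("w10.npz",**p); cv2.imwrite("pics/w10w.png",p["frame"][:,:,::-1])
p=snapshot("side"); f=p["frame"][:,:,::-1]
cv2.imwrite("pics/w10.png",cv2.resize(f[100:220,220:380],None,fx=5,fy=5,interpolation=cv2.INTER_CUBIC))
delta((0.4935,-0.2638,0.10),np.radians(-2))
E
```

```text
t 11.9 pos [ 0.4899 -0.2633  0.1853] phi 177.82 j6 0.165 F [-1.2  0.7 -1.6] gap -0.0001
delta cm [-0.46 -0.06  8.52] rot [ 0.0032 -0.0111 -0.0031] |d| 8.54
```

View pics/w10.png

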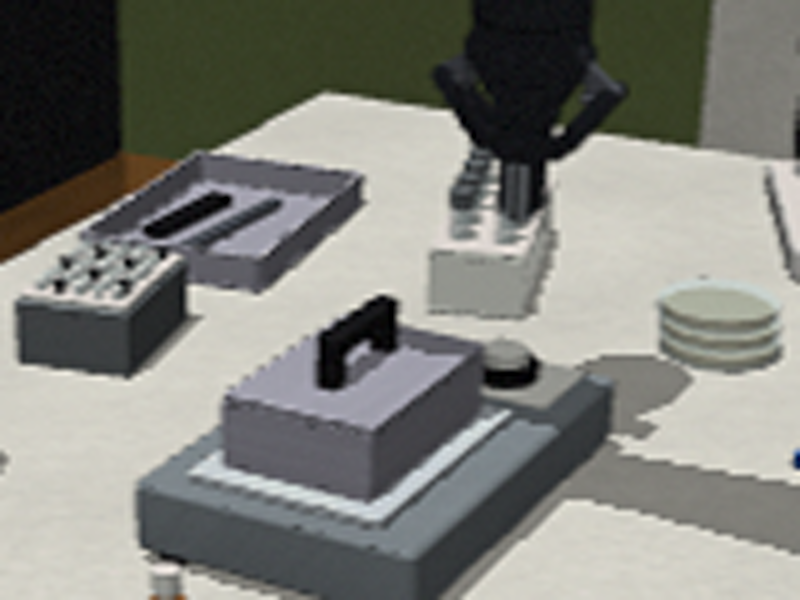

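View pics/w10w.png

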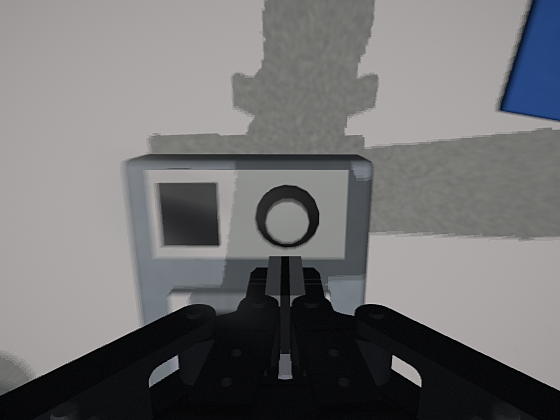

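```bash
python3 - <<'E'
from h import *
w=np.load("w10.npz"); s=np.load("w7side.npz"); w1=np.load("w1.npz"); t=np.load("top.npz")
us=(508/5+220,350/5+100)
print(tri(w,(288,221),s,us), tri(w1,np.array([357,119])/3+[200,5],s,us), tri(t,((692-400)/3+325,282/4+120),s,us))
for z in(.06,.068,.075): print(z,onz(w,(288,221),z),onz(w1,np.array([357,119])/3+[200,5],z),onz(s,us,z))
E
```

```text
[ 0.49088193 -0.26404288  0.07320811] [ 0.49054523 -0.26427922  0.07274123] [ 0.49076088 -0.26101332  0.07424579]
0.06 [ 0.49258652 -0.25956548  0.06      ] [ 0.49057649 -0.26586045  0.06      ] [ 0.50082254 -0.29454967  0.06      ]
0.068 [ 0.49251693 -0.26192196  0.068     ] [ 0.49129767 -0.26451327  0.068     ] [ 0.49374768 -0.27615766  0.068     ]
0.075 [ 0.49245603 -0.26398389  0.075     ] [ 0.49192871 -0.26333448  0.075     ] [ 0.48755717 -0.26006466  0.075     ]
```

Emit:
carry_out(grip=[0,0,0,0,0], translation=[[-0.4,-0.06,2],[-0.46,-0.06,4],[-0.46,-0.06,5.8],[-0.46,-0.06,7],[-0.46,-0.06,7.2]], delta_rot=[[0.003,-0.011,-0.003],[0.003,-0.011,-0.003],[0.003,-0.011,-0.003],[0.003,-0.011,-0.003],[0.003,-0.011,-0.003]])

```text
time_s: 12.4
position: [0.4936, -0.2633, 0.1128]
tcp_rot: [-0.053, -3.139, -0.001]
contact_force: [0.1, -0.3, 0.4]
finger_gap: -0.0
```

```bash
python3 - <<'E'
from h import *
p=snapshot("wrist"); np.savez("w11.npz",**p); cv2.imwrite("pics/w11w.png",p["frame"][:,:,::-1])
p=snapshot("side"); f=p["frame"][:,:,::-1]
cv2.imwrite("pics/w11.png",cv2.resize(f[100:220,270:380],None,fx=5,fy=5,interpolation=cv2.INTER_CUBIC))
delta((0.4935,-0.2638,0.08),np.radians(-2))
E
```

```text
t 12.5 pos [ 0.4943 -0.2637  0.114 ] phi 178.05 j6 0.167 F [-0.1  0.3  0.5] gap -0.0001
delta cm [ 0.09 -0.01  3.4 ] rot [-0.0003  0.0006  0.0009] |d| 3.4
```

View pics/w11.png

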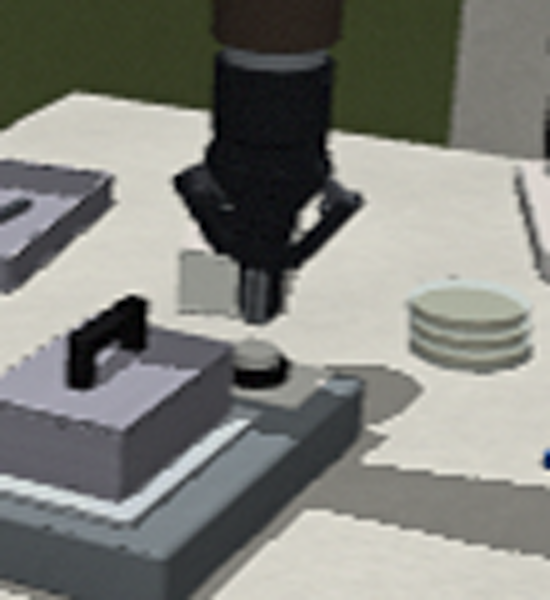

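View pics/w11w.png

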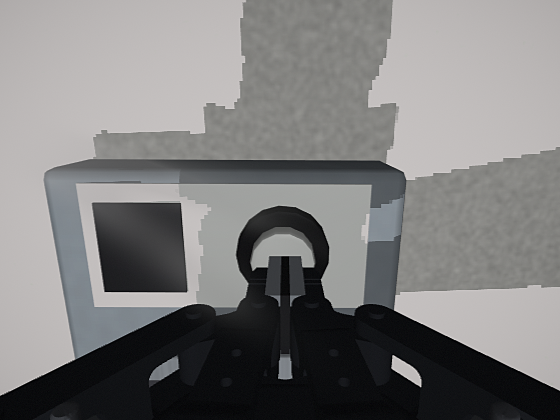

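Emit:
carry_out(grip=[0,0,0,0], translation=[[0.1,0,0.8],[0.1,0,1.6],[0.1,0,2.0],[0.1,0,2.0]], delta_rot=[[0,0,0],[0,0,0],[0,0,0],[0,0,0]])

```text
time_s: 12.9
position: [0.4933, -0.2636, 0.0937]
tcp_rot: [0.053, 3.141, -0.0]
contact_force: [-0.0, 1.5, 2.1]
finger_gap: 0.0001
```

Emit:
carry_out(grip=[0,0,0], translation=[[0,0,0.15],[0,0,0.3],[0,0,0.3]], delta_rot=[[0,0,0],[0,0,0],[0,0,0]])

```text
time_s: 13.2
position: [0.4933, -0.2636, 0.091]
tcp_rot: [0.053, 3.141, -0.0]
contact_force: [-0.6, 0.9, 4.3]
finger_gap: 0.0
```

Emit:
carry_out(grip=[0,0,0], translation=[[0,0,0.15],[0,0,0.3],[0,0,0.3]], delta_rot=[[0,0,0],[0,0,0],[0,0,0]])

```text
time_s: 13.5
position: [0.4934, -0.2636, 0.0899]
tcp_rot: [0.052, 3.141, -0.001]
contact_force: [-3.9, 3.7, 13.3]
finger_gap: 0.0
```

Emit:
carry_out(grip=[0,0,0], translation=[[0,0,0.25],[0,0,0.3],[0,0,0.3]], delta_rot=[[0,0,0],[0,0,0],[0,0,0]])

```text
time_s: 13.8
position: [0.4934, -0.2636, 0.0898]
tcp_rot: [0.05, 3.14, -0.003]
contact_force: [-5.7, 5.7, 20.0]
finger_gap: 0.0004
```

Emit:
carry_out(grip=[0,0,0,0,0], translation=[[0,0,-0.5],[0,0,-1.5],[0,0,-4],[0,0,-8],[0,0,-12]], delta_rot=[[0,0,0],[0,0,0],[0,0,0],[0,0,0],[0,0,0]])

```text
time_s: 14.3
position: [0.4929, -0.2635, 0.2104]
tcp_rot: [-0.05, -3.14, 0.002]
contact_force: [1.4, 0.2, -0.5]
finger_gap: 0.0
```

```bash
python3 - <<'E'
from h import *
delta((0.30,-0.40,0.30),None)
p=snapshot("side"); f=p["frame"][:,:,::-1]
cv2.imwrite("pics/w12.png",cv2.resize(f[130:250,220:380],None,fx=5,fy=5,interpolation=cv2.INTER_CUBIC))
E
```

```text
t 14.3 pos [ 0.4929 -0.2635  0.2104] phi 178.17 j6 0.167 F [ 1.4  0.2 -0.5] gap 0.0
delta cm [ 18.85 -14.28  -8.93] rot [-0.0014 -0.001   0.    ] |d| 25.28
```

View pics/w12.png

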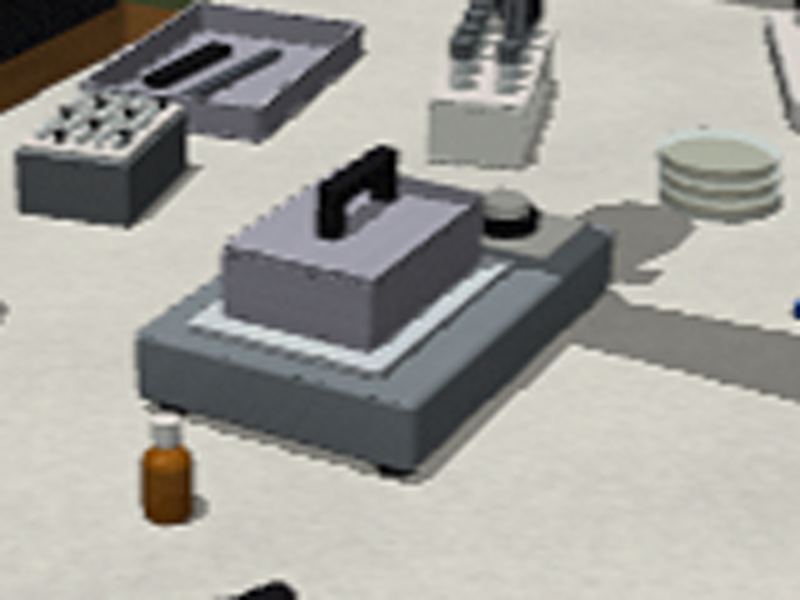

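```bash
python3 - <<'E'
from h import *
p=np.load("w9.npz"); f=p["frame"][:,:,::-1]
cv2.imwrite("pics/w9z.png",cv2.convertScaleAbs(cv2.resize(f[90:310,195:375],None,fx=3,fy=2.7,interpolation=cv2.INTER_CUBIC),alpha=1.4))
E
```

```text
(no output)
```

View pics/w9z.png

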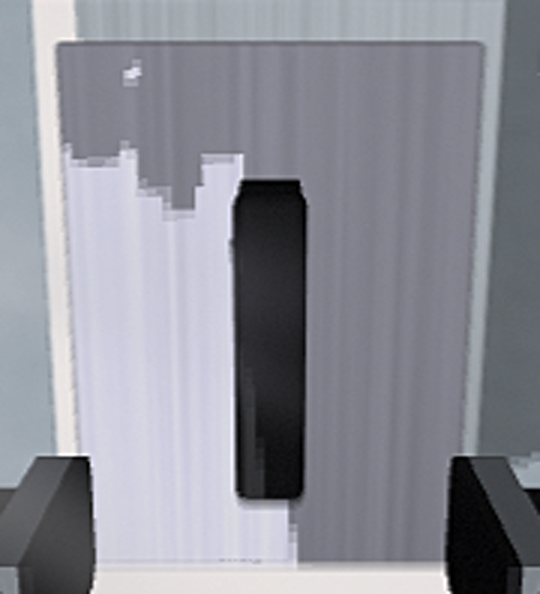

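```bash
python3 - <<'E'
from h import *
p=np.load("w9.npz")
U=np.array([[56,42],[485,42],[458,565],[84,565]])/[3,2.7]+[195,90]
quad(p,U,.111)
job_done(); print(get_state()["time_s"])
E
```

```text
corners [[0.5759, -0.1875], [0.4756, -0.184], [0.48, -0.0331], [0.5814, -0.0365]] mean [ 0.5282 -0.1103] L [np.float64(0.1004), np.float64(0.151), np.float64(0.1014), np.float64(0.151)] ang12 88.12 ang01 178.05
the job is handed in; nothing more can be done
the job is handed in; nothing more can be done
```

The grey oblong lid is on the dish and the start button has been pressed, and I've handed the job in. The last clock reading was about 14.3 s of the 45 s allowed.

- **Lid:** I set it down under light force until it stopped at the fully-home height, then let go. A wrist picture taken after release puts its centre within about 0.5 mm and its angle within about 0.1° of the dish as measured beforehand. The side view shows its edges flush with the visible dish walls.
- **Button:** I pressed it until it stopped hard, after about 6 mm of travel. The wrist read up to 20 N there (5 N is enough). The button shows raised again in the last side picture.
- **Vial:** It is still standing.
- **At hand-in:** The gripper was clear, with the tool at about 0.21 m, and touching nothing.

**Disagreement:** The wrist camera read about 1–3 mm off in x against the real grip. I corrected for it before placing the lid. My 0.5 mm check compares two wrist pictures, so a fixed camera error would mostly cancel out of it. The side view agreed to within about 2 mm. No check failed.

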